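# Set a cake griddle up for baking

## Robot

A 6-joint arm with a two-finger parallel gripper is mounted at the origin on the work surface. World frame = base frame: x ahead of the robot, y to its left, z up, the work surface at z = 0. Lengths are in m, angles in rad, forces in N, time in s.
With the tool pointing down it reaches from about 0.275 to 0.85 m from the base axis. Payload 5.2 kg.
Tool frame: the origin (TCP) lies between the finger pads; the fingertips stand 11 mm ahead of it and the grasp point (between the pads) lies 8 mm behind it (manip.tip_reach is the distance from the TCP to the fingertips, in m); z points along the fingers, y is the line along which they close (so a half turn about z gives the same grasp; the last joint's range is limited). The gripper opens to 85 mm and grips with 20 to 120 N. Pads are 22 mm wide; open, the fingers measure 114 mm over their backs; the gripper's body (76 mm by 85 mm) begins 54 mm behind the grasp point. The pads swing forward as they close: fully open they stand 13 mm farther back than shut.
Start: joints at [-1.384, 0.259, 1.535, -0, 1.348, -0.203], TCP at [0.209, -0.509, 0.242] pointing down, gripper open.
Joint ranges: [-3.14, 3.14], [-0.91, 2.08], [0.19, 2.58], [-1.22, 4.36], [0.22, 2.71], [-3.12, 3.12]. Speed limits (rad/s): [2.57, 2.57, 3.14, 3.14, 3.14, 3.14].

## Interface

Orientations are given as a unit quaternion [w, x, y, z].
In Python, from station import manip, effector, planner, cams, ticket, monitor gives the robot as it stands. Calls block until the motion is done:
- manip.movep(position, orientation): joint-space move of the TCP to a pose.
- manip.movel(position, speed=0.15, ori=None, f_stop=None): straight line of the TCP; ori=None keeps the orientation; speed is the mean speed in m/s. With f_stop (N) it stops when the force on the tool has changed by that much, and returns True; else False.
- manip.move_joints(angles): joint-space move.
- effector.move_gripper(opening, strength=None): finger opening in m; strength is the grip in N (None keeps the last); returns when the fingers have stopped.
- manip.pause(seconds).
- planner.ik(position, orientation): joint angles nearest the present ones, or None.
- cams.camera(name): name is "scene" or "top" or "wrist"; returns a dict with "color" (480x640x3 uint8, red, green, blue), "K" (3x3 intrinsics, pixels), "T" (4x4, takes a point from camera to world coordinates). Camera axes: x right, y down, z forward; pixel columns grow to the right and rows downward; lengths in m; the calibration is good to about 2 mm. A picture is of the moment at which its call begins. There is no depth.
A pose or a line that the arm cannot do raises manip.PlanningError and nothing moves.
- ticket.job_done(): hands the job in; it is judged then, once.
Readings, each from a call of its own:
- monitor.get_clock(): time.
- monitor.get_joint_pos(): joint angles.
- monitor.get_qd(): joint speeds.
- monitor.get_tau(): joint torques, N m.
- monitor.get_tool_pos(): TCP position.
- monitor.get_tcp_rot(): TCP orientation.
- monitor.get_ft_force(): force on the tool from outside, world axes, zero at the start.
- monitor.get_moment(): the same for the moment, N m.
- monitor.get_grip_width(): finger opening in m.
- monitor.get_gripper_force(): force on a finger pad.
Only numpy, scipy, OpenCV 4.12 (cv2) and the standard library are available. Lean on these libraries where they do the work, as an engineer would, in place of code of your own. Each camera call takes 0.05 s, during which the arm holds its last target. There are 200 camera calls.

## Task

Get the griddle ready for baking: take the dial thermometer from the tool stand and push its stem fully home in the thermometer well behind the round window of the sloping control panel (you cannot see the hole, so feel for it with the tip), and push the damper knob in from full-out to its middle click. Leave the other tools in the stand and the bottle and shaker standing where they are.

Things in the scene. Friction and masses are not known exactly. Their poses are not given: they have to be found in the camera images.
- thermometer: Dial thermometer, about 0.1 kg, standing upright in one of the stand's holes. Origin at the stem's tip, z along the stem to the dial. Stem 8 mm across, 60 mm long, its last 5 mm tapering to 4 mm; then a brass neck 16 mm across, 25 mm long, whose shoulder rests on the stand; then the dial housing, a steel disc 44 mm across and 16 mm thick (85 to 101 mm from the tip), to grip by its rim.
- panel: Sloping control panel (aluminium sheet) on the robot's side of the gas griddle. Origin: centre of the round 40 mm window, in the sheet's outer face; z out of the sheet (40 deg from vertical, towards the robot), x up the slope (75 mm to each edge of the panel), y along the panel to the left, to the damper rod. Panel spans y = -139 to +289 mm. Beyond the upper edge, level with it, is the iron top, 280 mm deep.
- window (a point): Centre of the window. Behind it, 15 mm below the sheet's outer face and parallel to it, is a dark flat block with the well: a blind hole 9.5 mm across, 40 mm deep, square to the panel. The block floats: the hole's centre is anywhere within 6 mm up or down the slope and within 6 mm sideways of the window's centre, and cannot be seen. Stem fully home: its tip is 55 mm behind the sheet.
- damper (a joint): Damper rod, sliding along the panel's z at panel x = 0, y = 160 mm. Value = travel in m: 0 pushed in, 0.020 middle click, 0.040 pulled out; starts pulled out. Three spring notches pull it to the nearest of these within about 8 mm; some 10 N moves it over.
- knob_top (a point): Centre of the top of the damper's black knob: 28 mm across, 26 mm tall, its axis along the panel's z; the top is 52 mm + joint value out from the sheet, on an 8 mm rod.
- stand: Wooden tool stand, fixed, 64 x 214 x 68 mm high on a 76 x 226 mm foot. Origin: centre of the underside; long side along its y. Three holes 10 mm across at y = -70, 0, +70 mm; thermometer, pick and brush stand in them in any order.
- turning_pick: Cake turning pick standing in the stand: dark wooden handle 21 mm across, its top 161 mm above the table. Origin at its lower tip, 60 mm under the stand's top. Not to be moved.
- oil_brush: Oil brush with a red head 30 x 12 mm, standing head up in the stand, its top 147 mm above the table. Origin at its lower tip. Not to be moved.
- oil_bottle: Yellow squeeze bottle with a pointed nozzle, 56 mm across, 160 mm tall, loose on the table. Origin: centre of the underside. Not to be moved.
- sugar_shaker: Metal sugar shaker, 64 mm across, 101 mm tall, loose on the table. Origin: centre of the underside. Not to be moved.
Things that resemble listed ones, but are neither listed nor needed, are in the scene too. Leave any pink or purple look-alike of the thermometer alone.

How it is judged:
At the end, for the whole second after the job is handed in: The thermometer's tip is at least 51 mm behind the panel's face inside the window, its stem square to the panel within 0.15 rad, at rest; the damper rests at 0.020 m, 4 mm either way; pick, brush, bottle and shaker have moved less than 30 mm and lean less than 0.3 rad (z of thermometer in the frame of panel below -0.051 m and x of thermometer in the frame of panel between -0.012 and 0.012 m and y of thermometer in the frame of panel between -0.012 and 0.012 m and angle between the z axis of thermometer and the z axis of panel, either way round below 0.15 rad and linear speed of thermometer below 0.02 m/s and value of joint damper between 0.016 and 0.024 m and velocity of joint damper between -0.01 and 0.01 m/s and distance of each of turning_pick, oil_brush, oil_bottle, sugar_shaker from where it was at the start of the episode below 0.03 m and angle between each of turning_pick, oil_brush, oil_bottle, sugar_shaker's own z axis and vertical below 0.3 rad); the robot touches nothing.
It fails at once if the turning pick is moved 30 mm or tipped over (distance of turning_pick from where it was at the start of the episode above 0.03 m or angle between turning_pick's own z axis and vertical above 0.3 rad).
It fails at once if the oil brush is moved 30 mm or tipped over (distance of oil_brush from where it was at the start of the episode above 0.03 m or angle between oil_brush's own z axis and vertical above 0.3 rad).
It fails at once if the oil bottle is moved 30 mm or tipped over (distance of oil_bottle from where it was at the start of the episode above 0.03 m or angle between oil_bottle's own z axis and vertical above 0.3 rad).
It fails at once if the sugar shaker is moved 30 mm or tipped over (distance of sugar_shaker from where it was at the start of the episode above 0.03 m or angle between sugar_shaker's own z axis and vertical above 0.3 rad).
It also fails if it takes over 58 s, if anything falls off the work surface, if the arm or the gripper's body presses on something with over 40 N, if the wrist force passes 120 N, or if a joint passes its speed limit or range.

## Working session

There is one attempt and no reset: what is moved stays moved. The work goes in short steps, each a Python script; the robot and the scene stay as the last script left them, time stands still between calls to the robot, and variables do not carry over. Pictures are saved under pics/ and viewed, at most 10 in all, crops included, and the job is handed in when it is done.

```bash
ls; mkdir -p pics
python3 - <<'E'
from station import cams,monitor
import cv2,numpy as np
for n in("scene","top"):
    c=cams.camera(n); cv2.imwrite(f"pics/{n}0.png",c["color"][:,:,::-1]); np.savez(f"{n}0.npz",K=c["K"],T=c["T"])
    print(n,c["K"].round(1).tolist(),c["T"].round(3).tolist())
print(monitor.get_clock(),monitor.get_tcp_rot())
E
```

```text
pics
scene [[568.4, 0.0, 322.9], [0.0, 568.4, 236.2], [0.0, 0.0, 1.0]] [[0.392, 0.689, -0.61, 1.203], [0.92, -0.284, 0.27, -0.338], [0.013, -0.667, -0.745, 1.013], [0.0, 0.0, 0.0, 1.0]]
top [[464.2, 0.0, 325.2], [0.0, 464.2, 240.2], [0.0, 0.0, 1.0]] [[-0.011, -0.997, 0.076, 0.399], [-1.0, 0.012, 0.01, -0.038], [-0.011, -0.076, -0.997, 1.156], [0.0, 0.0, 0.0, 1.0]]
0.1 [-8.22783180e-04  9.81066914e-01  1.93667327e-01 -1.47740628e-05]
```

View pics/scene0.png

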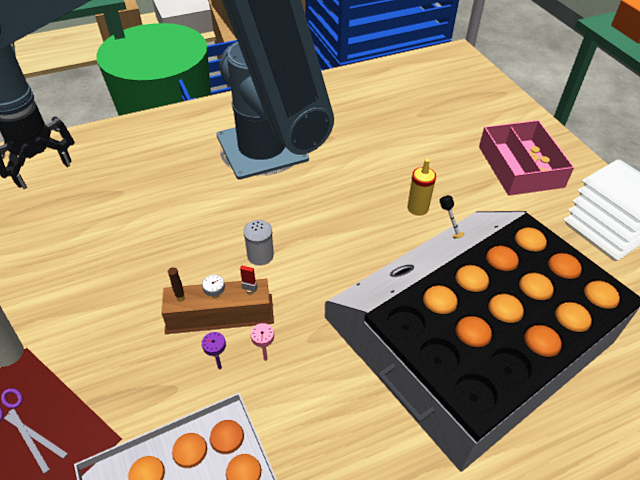

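View pics/top0.png

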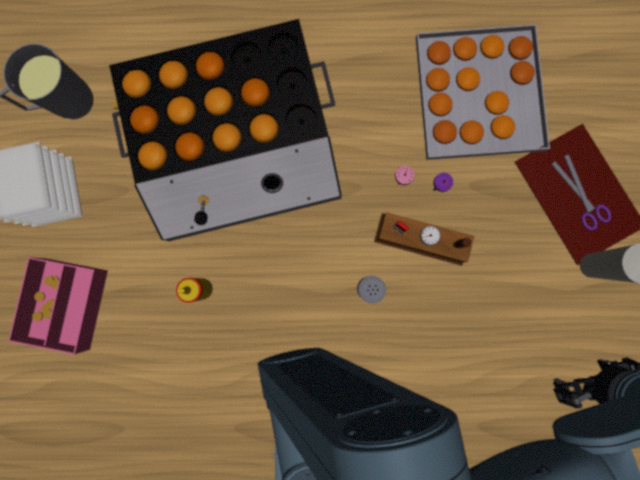

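The white dial in the stand's middle hole, scene (213,284) and top (430,235), is the thermometer. The possible mix-ups are the purple look-alike at scene (213,343) / top (443,182) and the pink one at scene (262,333) / top (404,175), both off the stand. I'll check with a close crop and take pixels from it.

Run:
```python
import cv2,numpy as np
s=cv2.imread("pics/scene0.png");t=cv2.imread("pics/top0.png")
def crop(im,x,y,w,h,k):
    c=cv2.resize(im[y:y+h,x:x+w],None,fx=k,fy=k,interpolation=cv2.INTER_CUBIC)
    for i in range(0,w,10):
        cv2.line(c,(i*k,0),(i*k,5 if (x+i)%50 else 14),(0,255,0),1)
        if (x+i)%20==0: cv2.putText(c,str(x+i),(i*k,24),0,.35,(0,255,0),1)
    for i in range(0,h,10):
        cv2.line(c,(0,i*k),(5,i*k),(0,255,0),1)
        if (y+i)%20==0: cv2.putText(c,str(y+i),(8,i*k+4),0,.35,(0,255,0),1)
    return c
a=crop(t,370,200,110,75,7)
b=crop(s,150,250,130,90,6)
cv2.imwrite("pics/c1.png",a);
a=crop(s,320,180,220,150,3); b=crop(t,130,130,220,120,3)
cv2.imwrite("pics/c2.png",crop(s,320,180,220,150,3)); cv2.imwrite("pics/c3.png",b)
st=crop(s,150,250,130,90,3)
o=np.zeros((600,800,3),np.uint8)
def put(c,x,y):
    c=c[:600-y,:800-x]; o[y:y+c.shape[0],x:x+c.shape[1]]=c
put(crop(t,370,200,110,75,4),0,0); put(st,0,310)
put(crop(s,160,255,60,40,5),450,0)
cv2.imwrite("pics/p1.png",crop(t,370,205,110,70,7))
o[:]=0; put(crop(s,320,190,220,130,3),0,0)
p=crop(t,130,130,220,115,3)
cv2.imwrite("pics/p2.png",np.vstack([crop(s,320,190,220,105,3)[:300],crop(t,130,140,220,100,3)]))
```

```text
(no output)
```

View pics/p1.png

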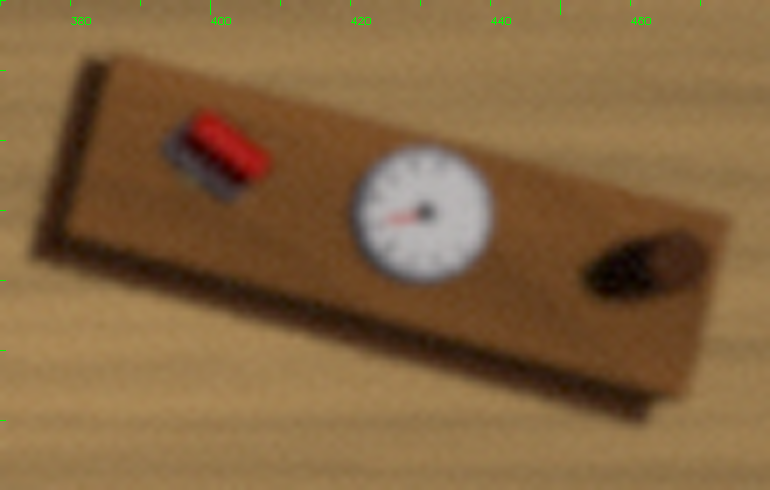

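View pics/p2.png

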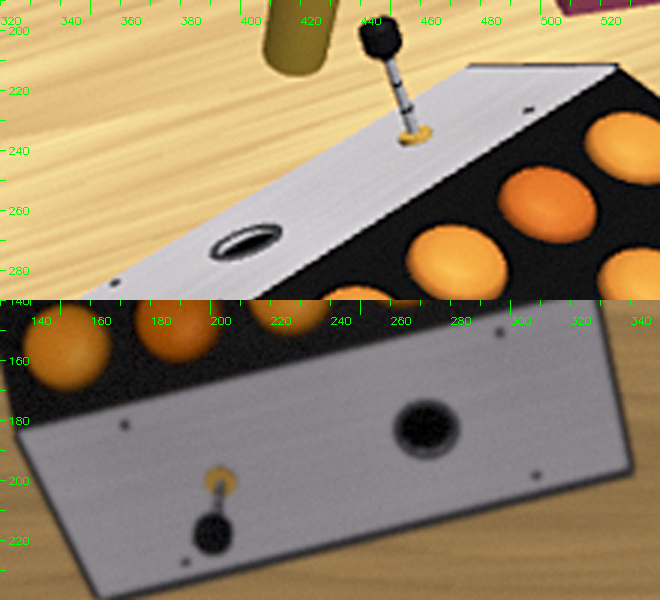

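p1 confirms it: a white round dial with a red needle in the middle hole, centre at top px (430.7,235.4), brush to its left and pick to its right. p2 shows the panel: window at top (272,183) / scene (402,270.7), and knob at top (200.7,219) / scene (446.7,199).

```bash
cat > geo.py <<'E'
import numpy as np
from scipy.optimize import least_squares
from scipy.spatial.transform import Rotation as R
C={n:np.load(n+"0.npz") for n in("scene","top")}
def proj(n,P):
    K,T=C[n]["K"],C[n]["T"]; q=(np.atleast_2d(P)-T[:3,3])@T[:3,:3]; q=q@K.T; return q[:,:2]/q[:,2:]
def onplane(n,uv,z):
    K,T=C[n]["K"],C[n]["T"]; d=T[:3,:3]@np.linalg.inv(K)@[*uv,1]; o=T[:3,3]; return o+d*(z-o[2])/d[2]
def panelR(yaw):  # columns x,y,z; yaw = direction (away from robot) of horizontal part of x
    h=np.array([np.cos(yaw),np.sin(yaw),0]);k=np.array([0,0,1.]);a=np.radians(40)
    x=np.cos(a)*h+np.sin(a)*k; z=-np.sin(a)*h+np.cos(a)*k
    return np.c_[x,np.cross(z,x),z]
E
python3 - <<'E'
from geo import *
obj=np.array([[0,0,0],[.075,.289,0],[-.075,.289,0],[-.075,-.139,0],[0,.16,0],[0,.16,.092],
 [0,0,0],[.075,.289,0],[0,.16,0],[0,.16,.092],[-.075,.289,0],[.075,-.139,0],[-.075,-.139,0]])
px=np.array([[272,183],[135.7,185.3],[162.7,239.3],[340.7,197.3],[203.3,200.3],[200.7,219],
 [402,270.7],[525.7,211.7],[458,234.7],[446.7,199],[476.7,211.7],[366,318],[326,303]])
cam=["top"]*6+["scene"]*7
def res(p):
    P=p[:3]+obj@panelR(p[3]).T
    return np.concatenate([proj(c,q)[0]-u for c,q,u in zip(cam,P,px)])
s=least_squares(res,[.5,.08,.1,.1],loss="soft_l1")
print("panel",s.x.round(4)); print(res(s.x).reshape(-1,2).round(1).tolist())
print("therm",onplane("top",[430.7,235.4],.109), "scene chk",proj("scene",onplane("top",[430.7,235.4],.109)))
for uv in[(108,55),(62,240),(732,215),(688,400)]: print(onplane("top",(370+uv[0]/7,205+uv[1]/7),.068).round(4))
print("bottle",onplane("top",(189,290),.16),"shaker",onplane("top",(372,289),.101))
E
```

```text
panel [0.6127 0.0944 0.1105 0.2327]
[[-0.6, -0.7], [-1.6, -0.8], [-1.3, -0.4], [-4.3, -1.9], [0.0, -1.1], [-0.3, 1.5], [-2.3, 1.5], [-2.5, 0.6], [-2.0, 3.0], [-4.7, -0.7], [-3.1, 0.8], [0.2, -6.6], [1.2, -2.7]]
therm [ 0.48667813 -0.26518969  0.109     ] scene chk [[209.71574691 280.98877768]]
[ 0.5447 -0.1692  0.068 ]
[ 0.4824 -0.1524  0.068 ]
[ 0.4881 -0.3766  0.068 ]
[ 0.4264 -0.3598  0.068 ]
bottle [0.37142761 0.2654932  0.16      ] shaker [ 0.36749306 -0.13122163  0.101     ]
```

The scene camera's residuals are biased by a few px. I'll refine the panel with the wrist camera, square to the panel and between window and knob.

```bash
cat >> geo.py <<'E'
def quat(M):
    q=R.from_matrix(M).as_quat(); return [q[3],*q[:3]]
def toolR(z,y):
    z=np.array(z,float)/np.linalg.norm(z); y=np.array(y,float); y-=z*(y@z); y/=np.linalg.norm(y); return np.c_[np.cross(y,z),y,z]
E
python3 - <<'E'
from geo import *
from station import *
import cv2
M=panelR(.2327); o=np.array([.6127,.0944,.1105])
for nm,y in(("-y",-M[:,1]),("x",M[:,0]),("-x",-M[:,0])):
    for P in([0,0,.2],[0,0,.03],[0,.16,.08]): 
        q=planner.ik(list(o+M@P),quat(toolR(-M[:,2],y))); print(nm,P,None if q is None else np.round(q,2))
for s in(1,-1): print(planner.ik([.4865,-.265,.089],quat(toolR([0,0,-1],[s*.965,-s*.263,0]))))
p=list(o+M@[0,.06,.2])
manip.movep(p,quat(toolR(-M[:,2],-M[:,1])))
c=cams.camera("wrist"); cv2.imwrite("pics/w1.png",c["color"][:,:,::-1]); np.savez("wrist0.npz",K=c["K"],T=c["T"])
print(monitor.get_clock(),p,monitor.get_tool_pos(),manip.tip_reach)
E
```

```text
-y [0, 0, 0.2] [-0.37 -0.23  2.19  0.62  0.68  0.58]
-y [0, 0, 0.03] [-0.19  0.21  2.16  1.17  0.29  0.08]
-y [0, 0.16, 0.08] None
x [0, 0, 0.2] [-0.37 -0.23  2.19  0.62  0.68 -0.99]
x [0, 0, 0.03] [-0.19  0.21  2.16  1.17  0.29 -1.49]
x [0, 0.16, 0.08] None
-x [0, 0, 0.2] [-0.37 -0.23  2.19  0.62  0.68  2.16]
-x [0, 0, 0.03] [-0.19  0.21  2.16  1.17  0.29  1.65]
-x [0, 0.16, 0.08] None
[-7.00131308e-01  4.14355745e-01  1.72082710e+00 -4.44089210e-16
  1.00640981e+00 -4.34054636e-01]
[-7.00131308e-01  4.14355745e-01  1.72082710e+00 -4.44089210e-16
  1.00640981e+00  2.70753802e+00]
2.575 [np.float64(0.4737711141115037), np.float64(0.12313675542650139), np.float64(0.2637088886237956)] [0.47427051 0.12250141 0.26381116] 0.011
```

View pics/w1.png

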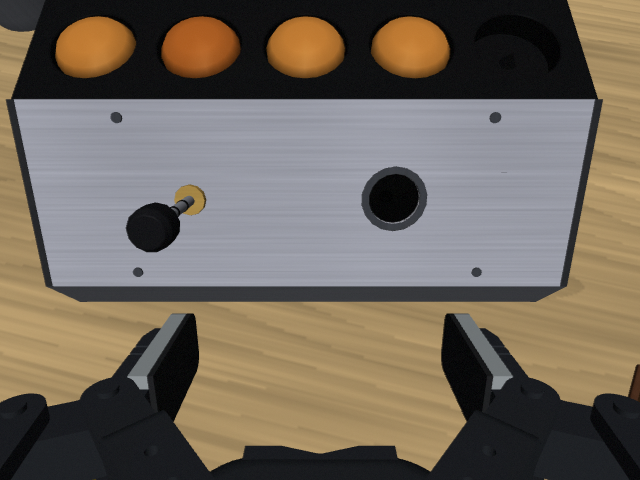

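The wrist view w1 is square to the panel, with level edges. It shows the window at (394,198), the rod base at (190,200), and the sheet corners at (14,99), (597,99), (52,287) and (567,287). Next: refit.

```bash
sed -i 's/("scene","top")/("scene","top","wrist")/' geo.py
python3 - <<'E'
from geo import *
from station import planner
obj=np.array([[0,0,0],[.075,.289,0],[-.075,.289,0],[.075,-.139,0],[-.075,-.139,0],[0,.16,0],
 [0,0,0],[.075,.289,0],[-.075,.289,0],[0,.16,0],[0,0,0],[0,.16,0]])
px=np.array([[394,198],[14,99],[52,287],[597,99],[567,287],[190,200],[272,183],[135.7,185.3],[162.7,239.3],[203.3,200.3],[402,270.7],[458,234.7]])
cam=["wrist"]*6+["top"]*4+["scene"]*2
def res(p,n):
    P=p[:3]+obj@panelR(p[3]).T
    return np.concatenate([proj(c,q)[0]-u for c,q,u in list(zip(cam,P,px))[:n]])
for n in(6,10,12):
    s=least_squares(res,[.61,.09,.11,.23],args=(n,)); print(s.x.round(4),res(s.x,n).reshape(-1,2).round(1).tolist())
M=panelR(s.x[3])
for t in(0,15,25,40):
  a=np.radians(40-t); h=M[:,0]*[1,1,0]; h/=np.linalg.norm(h); z=np.sin(a)*h-np.cos(a)*np.array([0,0,1])
  for d in(.13,.105,.055): 
    q=planner.ik(list(s.x[:3]+M@[0,.16,d]),quat(toolR(z,-M[:,1]))); print(t,d,None if q is None else np.round(q,2))
for d in(.023,.026): print(planner.ik(list(s.x[:3]+M@[-.008,.008,d]),quat(toolR(-M[:,2],-M[:,1]))))
E
```

```text
[0.6127 0.0897 0.1204 0.231 ] [[6.2, 1.4], [-3.7, -0.7], [-2.1, -0.2], [-0.5, 0.1], [-6.3, 0.2], [6.2, -0.8]]
[0.6125 0.0896 0.1204 0.2319] [[6.3, 1.7], [-4.0, -0.1], [-2.2, 0.4], [-0.5, 0.1], [-6.2, 0.3], [6.1, -0.4], [1.0, -1.5], [-1.4, -1.7], [-0.9, -0.8], [0.9, -1.8]]
[0.6127 0.0899 0.1203 0.2319] [[5.9, 1.4], [-4.1, -0.4], [-2.3, 0.1], [-1.0, -0.0], [-6.6, 0.0], [5.9, -0.6], [0.9, -1.6], [-1.5, -1.8], [-1.0, -0.9], [0.8, -1.9], [-3.7, -0.8], [-2.9, 0.5]]
0 0.13 [ 0.22 -0.04  2.16  0.03  0.33  1.54]
0 0.105 [0.22 0.02 2.16 0.03 0.27 1.53]
0 0.055 None
15 0.13 [0.22 0.04 1.94 0.01 0.72 1.56]
15 0.105 [0.22 0.09 1.94 0.01 0.68 1.56]
15 0.055 [0.22 0.19 1.92 0.01 0.59 1.56]
25 0.13 [0.22 0.12 1.8  0.   0.96 1.56]
25 0.105 [0.22 0.17 1.79 0.   0.92 1.56]
25 0.055 [0.22 0.26 1.77 0.   0.85 1.56]
40 0.13 [ 0.22  0.26  1.58 -0.    1.29  1.56]
40 0.105 [ 0.22  0.31  1.57 -0.    1.26  1.56]
40 0.055 [ 0.22  0.39  1.55 -0.    1.2   1.56]
[-0.18547779  0.20760661  2.16919232  1.18302297  0.28529331  0.07499935]
[-0.18765068  0.19991482  2.17107591  1.16529003  0.28892913  0.09185895]
```

Run:
```python
from geo import *
obj=np.array([[0,0,0],[0,.16,0],[.075,.289,0],[-.075,.289,0],[.075,-.139,0],[-.075,-.139,0],
 [0,0,0],[0,.16,0],[0,0,0],[0,.16,0]])
px=np.array([[394,198],[190,200],[14,99],[52,287],[597,99],[567,287],[272,183],[203.3,200.3],[402,270.7],[458,234.7]])
cam=["wrist"]*6+["top"]*2+["scene"]*2
W=np.ones((10,2)); W[2:6,0]=0
def res(p,w):
    P=p[:3]+obj@panelR(p[3]).T
    return (np.array([proj(c,q)[0]-u for c,q,u in zip(cam,P,px)])*w).ravel()
for k in(0,.3,1):
    w=W.copy(); w[6:]=k; w[8:]=k*.5
    s=least_squares(res,[.61,.09,.11,.23],args=(w,)); print(s.x.round(4),res(s.x,np.ones((10,2))).reshape(-1,2).round(1).tolist())
```

```text
[0.612  0.0945 0.1199 0.2329] [[-0.1, 1.2], [0.1, -0.6], [-10.2, -0.1], [-7.6, 0.1], [-7.9, -0.3], [-12.4, -0.4], [-1.1, -1.2], [-1.2, -1.5], [-1.9, -1.7], [-1.4, -0.3]]
[0.612  0.0945 0.1199 0.2329] [[-0.1, 1.2], [0.1, -0.6], [-10.2, -0.1], [-7.6, 0.2], [-7.9, -0.2], [-12.4, -0.4], [-1.1, -1.2], [-1.2, -1.5], [-1.9, -1.7], [-1.4, -0.3]]
[0.6119 0.0944 0.1199 0.233 ] [[0.1, 1.4], [0.3, -0.5], [-10.1, 0.0], [-7.4, 0.3], [-7.6, -0.2], [-12.2, -0.3], [-1.1, -1.2], [-1.1, -1.4], [-2.0, -1.7], [-1.4, -0.3]]
```

```bash
cat >> geo.py <<'E'
O=np.array([.612,.0945,.1199]); M=panelR(.2329)
def tilted(t):
    return R.from_rotvec(M[:,1]*np.radians(t)).apply(-M[:,2])
def toP(p): return M.T@(np.array(p)-O)
E
python3 - <<'E'
from geo import *
from station import *
import cv2
z=tilted(12)
if z[2]>-M[2,2]: z=tilted(-12)
Q=quat(toolR(z,-M[:,1])); L=manip.tip_reach
print(z)
at=lambda d:list(O+M@[0,.16,d]-z*L)
effector.move_gripper(0.0,40)
manip.movep(at(.115),Q)
f0=np.array(monitor.get_ft_force())
hit=manip.movel(at(.08),.04,f_stop=4)
p=np.array(monitor.get_tool_pos()); print(hit,toP(p+z*L).round(4),np.array(monitor.get_ft_force())-f0)
if hit:
    manip.movel(list(p-M[:,2]*.0175),.06)
    print(toP(np.array(monitor.get_tool_pos())+z*L).round(4),np.array(monitor.get_ft_force())-f0)
    manip.movel(at(.13),.2)
c=cams.camera("wrist"); cv2.imwrite("pics/w2.png",c["color"][:,:,::-1]); np.savez("wrist1.npz",K=c["K"],T=c["T"])
print(monitor.get_clock())
E
```

```text
[ 0.45679638  0.10835413 -0.88294759]
True [-0.0002  0.1597  0.0854] [-1.53098417 -0.81761369  4.93164952]
[-0.0006  0.1596  0.0676] [0.32887794 0.17476213 1.75743013]
5.7
```

View pics/w2.png

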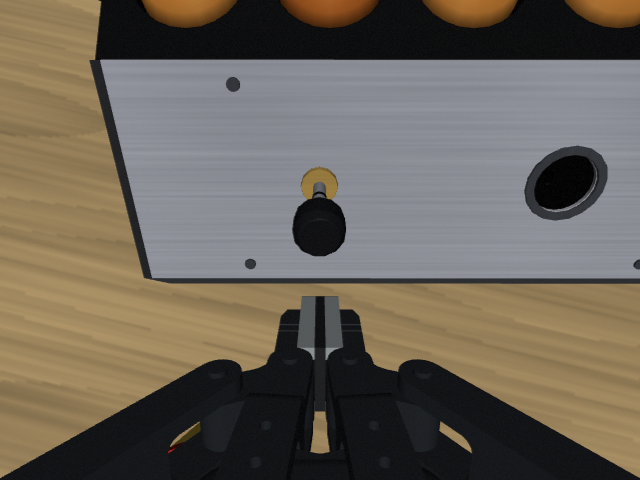

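w2 shows the knob pushed in to about mid-travel: top centre (319,235), rod base (319.5,184), window (566,183). I'll triangulate with both wrist views.

```bash
sed -i 's/"wrist")/"wrist")/; s/np.load(n+"0.npz") for n in("scene","top","wrist")}/np.load(f) for n,f in dict(scene="scene0.npz",top="top0.npz",wrist="wrist0.npz",w2="wrist1.npz").items()}/' geo.py
python3 - <<'E'
from geo import *
def tri(d):
    s=least_squares(lambda p:np.concatenate([proj(c,p)[0]-u for c,u in d.items()]),[.6,.1,.12]); return s.x.round(4),s.fun.round(1)
w=dict(wrist=(394,198),w2=(566,183),top=(272,183),scene=(402,270.7)); r=dict(wrist=(190,200),w2=(319.5,184),top=(203.3,200.3),scene=(458,234.7))
for d in(w,r):
    for ks in(("wrist","w2"),("top","scene"),("wrist","w2","top"),("wrist","w2","top","scene")): print(ks,*tri({k:d[k] for k in ks}))
# knob height: given rod base fixed, fit height in w2
for base in(O,O-M[:,2]*.007):
    s=least_squares(lambda h:(proj("w2",base+M@[0,.16,h[0]])[0]-[319,235])[1:],[.07]); print("knobtop",s.x)
E
```

```text
('wrist', 'w2') [0.613  0.0946 0.1203] [ 0.1 -0.1 -0.   0.1]
('top', 'scene') [0.612  0.0963 0.113 ] [-1.5 -0.6 -1.5  0.2]
('wrist', 'w2', 'top') [0.6129 0.0945 0.1201] [ 0.2  0.2  0.   0.4 -1.1 -1.6]
('wrist', 'w2', 'top', 'scene') [0.6135 0.0943 0.119 ] [ 0.4  0.1 -0.5  0.  -1.  -1.8 -1.7 -0.8]
('wrist', 'w2') [0.5753 0.2501 0.1196] [ 0.4 -0.7 -0.4  0.6]
('top', 'scene') [0.5737 0.2517 0.1162] [-1.4 -0.6 -1.4  0.3]
('wrist', 'w2', 'top') [0.575  0.2499 0.1202] [ 0.4 -0.6 -0.1  1.  -1.1 -1.5]
('wrist', 'w2', 'top', 'scene') [0.5753 0.2502 0.1194] [ 0.4 -0.6 -0.4  0.7 -1.1 -1.6 -1.3 -0. ]
knobtop [0.06620208]
knobtop [0.07320208]
```

Run:
```python
from geo import *
from station import *
import cv2
Q=quat(toolR([0,0,-1],[.965,-.263,0])); x,y=.4865,-.265
effector.move_gripper(.085)
manip.movep([x,y,.21],Q)
c=cams.camera("wrist"); np.savez("wrist2.npz",K=c["K"],T=c["T"]); cv2.imwrite("pics/w3.png",c["color"][:,:,::-1])
hit=manip.movel([x,y,.089],.12,f_stop=8); print(hit,monitor.get_tool_pos())
if not hit:
    effector.move_gripper(.0,60); print(monitor.get_grip_width(),monitor.get_gripper_force())
    manip.movel([x,y,.29],.15)
    print(monitor.get_grip_width(),monitor.get_ft_force())
    c=cams.camera("wrist"); cv2.imwrite("pics/w4.png",c["color"][:,:,::-1])
    c=cams.camera("scene"); cv2.imwrite("pics/s4.png",c["color"][:,:,::-1])
print(monitor.get_clock())
a=cv2.imread("pics/w3.png");b=cv2.imread("pics/w4.png");s=cv2.imread("pics/s4.png")
if b is not None: cv2.imwrite("pics/v4.png",np.vstack([np.hstack([cv2.resize(a,(400,300)),cv2.resize(b,(400,300))]),cv2.resize(s[100:340,80:400],(400,300)) .repeat(2,1) if 0 else np.hstack([cv2.resize(s[100:340,80:400],(400,300)),cv2.resize(s[160:280,140:300],(400,300))])]))
```

```text
False [ 0.48700121 -0.26535616  0.08975528]
0.04221109754556306 60.1478111743927
0.04228867480466281 [-0.36431806 -0.23095948 -0.22259358]
11.5583
```

View pics/v4.png

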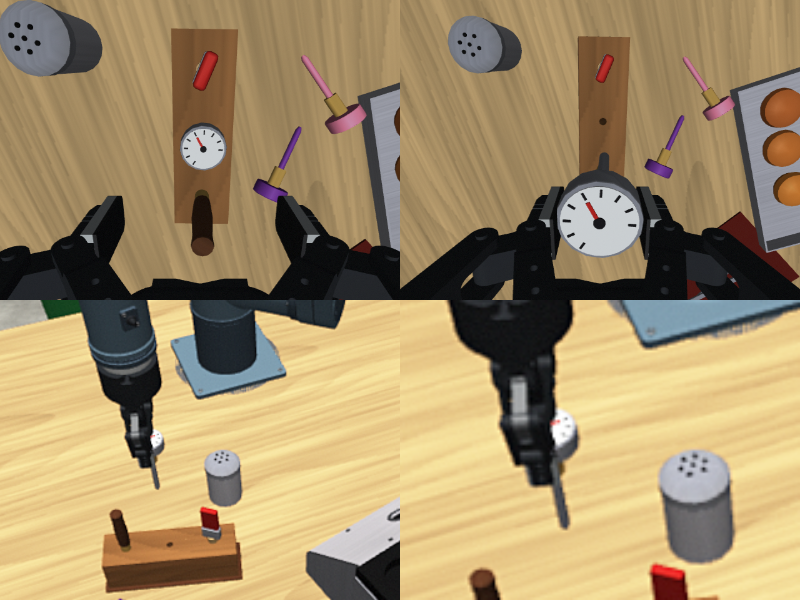

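The thermometer is held: dial at about (320,352) in w4, stem tip near (326,248), and the stand's middle hole is empty. Grip width is 42 mm, so I'll check the pose in hand against the expected projection.

Run:
```python
from geo import *
from station import *
import cv2
c=np.load("wrist2.npz"); K,T=c["K"],c["T"]
def pj(P):
    q=K@(T[:3,:3].T@(np.array(P)-T[:3,3])); return q[:2]/q[2]
tcp=np.array([.487,-.2653,.21])
im=cv2.imread("pics/w4.png")
cr=cv2.resize(im[220:480,200:440],None,fx=2.3,fy=2.3,interpolation=cv2.INTER_CUBIC)
def mark(z,off=(0,0),col=(0,255,0)):
    u=pj(tcp+[off[0],off[1],z]); print(z,off,u.round(1)); cv2.circle(cr,tuple(int(v) for v in ((u-[200,220])*2.3)),3,col,-1)
mark(.0192); mark(.0192-.041,(0,0),(255,0,255)); mark(-.0818,(0,0),(0,255,255))
for a in np.linspace(0,6.28,24): mark(.0192,(.022*np.cos(a),.022*np.sin(a)),(255,255,0)) 
cv2.imwrite("pics/v5.png",cr)
print("cam rel tool axes",(R.from_matrix(toolR([0,0,-1],[.965,-.263,0])).as_matrix().T@(T[:3,3]-tcp)).round(3))
print("w3 dial expected",pj([.4867,-.2652,.109]))
```

```text
0.0192 (0, 0) [322.2 365.6]
-0.021800000000000003 (0, 0) [321.5 305.2]
-0.0818 (0, 0) [320.9 254.1]
0.0192 (np.float64(0.022), np.float64(0.0)) [391.3 349.4]
0.0192 (np.float64(0.02118500213949466), np.float64(0.00593259507716535)) [384.5 333.5]
0.0192 (np.float64(0.018800392331853946), np.float64(0.011425639945682133)) [372.7 319.8]
0.0192 (np.float64(0.015022848021747606), np.float64(0.016072150985959346)) [356.8 309.3]
0.0192 (np.float64(0.01013225016651207), np.float64(0.01952786487466605)) [338.  303.1]
0.0192 (np.float64(0.004490946656020883), np.float64(0.021536745300364556)) [317.8 301.7]
0.0192 (np.float64(-0.0014830943014067298), np.float64(0.0219499528767862)) [298.  305.3]
0.0192 (np.float64(-0.007347251742236688), np.float64(0.020736872759319326)) [280.2 313.5]
0.0192 (np.float64(-0.012667046051201464), np.float64(0.017987382920723664)) [266.  325.6]
0.0192 (np.float64(-0.017048329866470625), np.float64(0.013905195027902545)) [256.3 340.4]
0.0192 (np.float64(-0.020166490739343165), np.float64(0.008792761298931424)) [251.7 356.8]
0.0192 (np.float64(-0.02179050190253704), 
[... 528 characters left out ...]
0.0015530040017985973), np.float64(-0.021945117419836183)) [335.1 422.3]
0.0192 (np.float64(0.004422322839635847), np.float64(-0.021550941063026345)) [352.6 417.4]
0.0192 (np.float64(0.010069996621727828), np.float64(-0.019560040082739864)) [368.1 408.7]
0.0192 (np.float64(0.014971577158183067), np.float64(-0.01611992175528687)) [380.5 396.8]
0.0192 (np.float64(0.01876390284442833), np.float64(-0.01148546690582731)) [389.  382.3]
0.0192 (np.float64(0.0211659975604064), np.float64(-0.006000045605899196)) [392.8 366.2]
0.0192 (np.float64(0.021999888392094255), np.float64(-7.007663944903578e-05)) [391.4 349.5]
cam rel tool axes [ 0.078 -0.001 -0.132]
w3 dial expected [320.27085789 242.78798914]
```

View pics/v5.png

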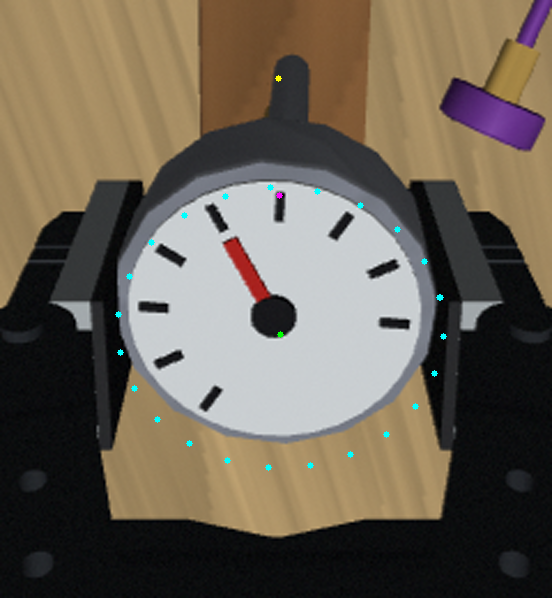

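The tip (yellow = expected) sits at about (+5.6,−7) px from prediction. w3's dial showed the same (+5,−6) offset, so this is wrist-camera bias, not slip. I'll correct the window estimate for that bias.

Run:
```python
from geo import *
b=np.array([5,-6.5])
def tri(d):
    s=least_squares(lambda p:np.concatenate([proj(c,p)[0]-u for c,u in d.items()]),[.6,.1,.12]); return s.x,s.fun.round(1)
w=dict(wrist=np.array((394,198))-b,w2=np.array((566,183))-b,top=np.array((272,183)),scene=np.array((402,270.7)))
r=dict(wrist=np.array((190,200))-b,w2=np.array((319.5,184))-b,top=np.array((203.3,200.3)),scene=np.array((458,234.7)))
for d in(w,r):
    for ks in(("wrist","w2"),("wrist","w2","top","scene")): x,f=tri({k:d[k] for k in ks}); print(x.round(4),f,(toP(x)*1000).round(1))
```

```text
[0.6074 0.0973 0.1202] [ 0.5 -1.1 -0.4  0.8] [-2.8  3.8  2.7]
[0.6097 0.0959 0.1158] [ 1.9 -0.7 -1.5 -0.1 -1.5  0.1 -2.  -1.4] [-4.1  1.8 -1.9]
[0.5703 0.2525 0.1182] [ 0.9 -1.5 -0.7  1.2] [ -4.2 163.4   1.3]
[0.5714 0.2531 0.1154] [ 1.7 -1.2 -1.1  0.7 -1.9  0.5 -1.5 -0.4] [ -5.1 163.7  -1.5]
```

```bash
cat >> geo.py <<'E'
O2=O+M@np.array([-.004,.0025,-.0035]); LT=.0815
TR=toolR(-M[:,2],-M[:,1]); TQ=quat(TR)
def tcp_for(t): return list(O2+M@np.array(t)+M[:,2]*LT)   # tip in panel frame -> TCP
def tip(p): return M.T@(np.array(p)-M[:,2]*LT-O2)
E
cat > poke.py <<'E'
from geo import *
from station import *
def poke(x,y,zto,f=5,v=.025):
    f0=np.array(monitor.get_ft_force())
    hit=manip.movel(tcp_for([x,y,zto]),v,f_stop=f)
    t=tip(monitor.get_tool_pos())*1000; F=M.T@(np.array(monitor.get_ft_force())-f0)
    print("hit" if hit else "---",t.round(2),"F",F.round(1),round(monitor.get_clock(),2)); return hit,t/1000,F
E
python3 - <<'E'
from poke import *
manip.movep(tcp_for([0,0,.05]),TQ)
print(monitor.get_clock(),tip(monitor.get_tool_pos()).round(4))
manip.movel(tcp_for([0,0,.004]),.12)
s=.0036; pts=[(s*(i+j/2),s*j*.866) for i in range(-4,5) for j in range(-4,5)]
pts=sorted([p for p in pts if np.hypot(*p)<.0095],key=lambda p:(round(np.hypot(*p),4),np.arctan2(p[1],p[0])))
ref=None
for k,(x,y) in enumerate(pts[:14]):
    hit,t,F=poke(x,y,-.030 if ref is None else ref-.006,v=.04 if ref is None else .025)
    if not hit or (ref is not None and t[2]<ref-.0008): print("CAND");break
    ref=t[2] if ref is None else max(ref,t[2])
    manip.movel(tcp_for([x,y,ref+.0015]),.05)
    if k+1<len(pts): manip.movel(tcp_for([*pts[k+1],ref+.0015]),.05)
E
```

```text
12.8833 [ 0.0013 -0.0009  0.0501]
hit [  0.37  -0.06 -14.9 ] F [ 1.1 -0.1 10.5] 13.97
hit [ -1.7   -3.1  -14.76] F [-0.6  0.3 10.7] 14.68
hit [  1.81  -3.   -14.69] F [-0.6  0.4 10.9] 15.38
hit [  3.58   0.16 -14.66] F [-1.   0.3  9.4] 16.09
hit [  0.92   3.66 -15.45] F [-1.2  1.3  0.9] 16.81
hit [ -2.48   4.15 -19.06] F [0.4 1.1 0. ] 17.6
CAND
```

Block felt at −14.8 mm. The tip found the hole near (−2.5, 4.5) mm and was drawn toward −x,+y. I'll follow that drift and push in.

Run:
```python
from poke import *
x,y=-.0026,.0048
manip.movel(tcp_for([x,y,-.0185]),.03)
f=M.T@np.array(monitor.get_ft_force()); print("F",f.round(1),(tip(monitor.get_tool_pos())*1000).round(2))
z=-.0185
for k in range(5):
    hit,t,F=poke(x,y,min(z-.006,-.025),f=12,v=.03)
    f=M.T@np.array(monitor.get_ft_force()); print(" absF",f.round(1))
    # follow the lateral force
    if t[2]<-.024 : break
    z=t[2]; x=t[0]+np.clip(f[0],-5,5)*1e-4; y=t[1]+np.clip(f[1],-5,5)*1e-4
    manip.movel(tcp_for([x,y,z+.001]),.03)
```

```text
F [ 0.1  0.7 -0.8] [ -2.61   4.82 -18.49]
--- [ -2.68   4.83 -25.25] F [ 1.   0.2 -0.7] 18.22
 absF [ 1.   0.9 -1.5]
```

Straight in. I'll push to the bottom.

Run:
```python
from poke import *
x,y=-.0026,.0048
for z in(-.035,-.045,-.0575):
    hit,t,F=poke(x,y,z,f=15,v=.04); f=M.T@np.array(monitor.get_ft_force()); print(" absF",f.round(1),"m",np.array(monitor.get_moment()).round(2))
    if hit: break
```

```text
--- [ -2.69   4.82 -35.16] F [-0.2 -0.4 -0.9] 18.62
 absF [ 0.8  0.5 -2.3] m [0.07 0.11 0.09]
--- [ -2.58   4.73 -45.06] F [-0.9 -0.1  0.9] 19.02
 absF [-0.1  0.5 -1.5] m [0.06 0.11 0.11]
hit [ -2.23   4.82 -54.82] F [ 0.7 -0.6 11.5] 19.33
 absF [ 0.6 -0.1 10. ] m [-0.05  0.16 -0.03]
```

Bottomed at −54.8 mm, exactly 40 mm below the block's face. Now I'll release, back off and check.

Run:
```python
from poke import *
import cv2
effector.move_gripper(.085); 
manip.movel(tcp_for([-.0026,.0048,.06]),.12)
manip.movep(list(O2+M@[0,.06,.22]),TQ); manip.pause(.3)
c=cams.camera("wrist"); cv2.imwrite("pics/w6.png",c["color"][:,:,::-1]); K,T=c["K"],c["T"]
def pj(P):
    q=K@(T[:3,:3].T@(np.array(P)-T[:3,3])); return (q[:2]/q[2]+[5,-6.5]).round(1)
for v in(0,.01,.02,.03,.04): print("knob",v,pj(O2+M@[0,.16,.052+v]))
print("rod base",pj(O2+M@[0,.16,0]),"dial exp",pj(O2+M@[-.0026,.0048,.046]),"dial 10 up",pj(O2+M@[-.0026,.0048,.056]),monitor.get_clock())
s=cams.camera("scene"); cv2.imwrite("pics/s6.png",s["color"][:,:,::-1])
```

```text
knob 0 [186.5 205.9]
knob 0.01 [182.2 209.4]
knob 0.02 [177.5 213.2]
knob 0.03 [172.5 217.2]
knob 0.04 [167.1 221.5]
rod base [205.6 190.5] dial exp [397.3 207. ] dial 10 up [399.6 210.5] 21.7583
```

View pics/w6.png

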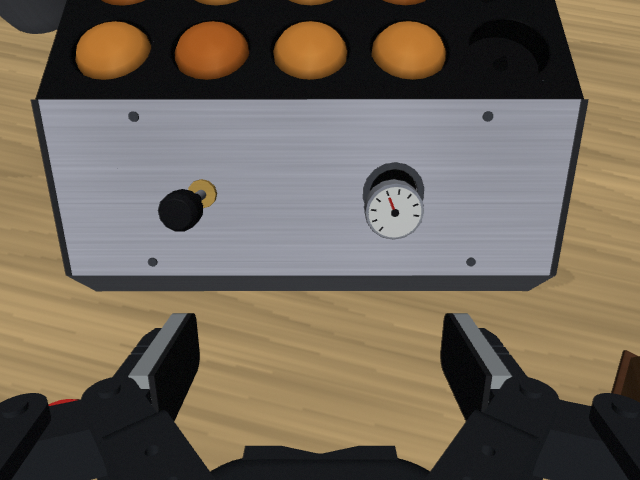

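View pics/s6.png

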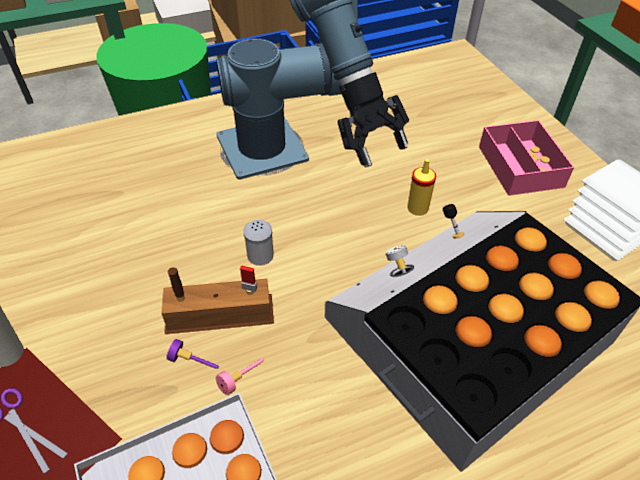

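w6 shows the dial seated at (394,210) against an expected (397,207). The knob sits at about (−22,+18) px from its rod base; allowing for the knob outline this fits the middle notch and neither end one. s6 shows the pick, brush, bottle and shaker standing in place. Handing in.

```bash
python3 -c "
from station import *
print(ticket.job_done(),monitor.get_clock())"
```

```text
the job is handed in; nothing more can be done
the job is handed in; nothing more can be done
```

I handed the job in at about 22 s of the 58 s allowed: the thermometer stem bottomed out 54.8 mm behind the panel, the damper looks to be at its middle click in the wrist image, and the pick, brush, bottle and shaker look to be standing where they were; the hand-in call gave no verdict.

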